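# Put a held parcel away in the bench cupboard and snap its door shut

## Robot

A 6-joint arm with a two-finger parallel gripper is mounted at the origin on a cart in front of the work surface, level with it; the furniture and walls round the work are solid. World frame = base frame: x ahead of the robot, y to its left, z up, the work surface at z = 0. Lengths are in m, angles in rad, forces in N, time in s.
With the tool pointing down it reaches from about 0.35 to 0.775 m from the base axis. Payload 5.5 kg.
Tool frame: the origin (TCP) lies between the finger pads; the fingertips stand 19 mm ahead of it and the grasp point (between the pads) is the TCP; z points along the fingers, y is the line along which they close (so a half turn about z gives the same grasp; the last joint's range is limited). The gripper opens to 85 mm and grips with 20 to 120 N. Pads are 22 mm wide; open, the fingers measure 114 mm over their backs; the gripper's body (76 mm by 85 mm) begins 54 mm behind the grasp point. The pads swing forward as they close: fully open they stand 13 mm farther back than shut.
Start: joints at [-1.292, 0.313, 0.046, 1.304, 0, 1.431], TCP at [0.234, -0.525, 0.25] pointing down, gripper open.
Joint ranges: [-2.76, 2.76], [-0.86, 1.69], [-1.03, 1.26], [-2.2, 2.34], [-1.47, 1.5], [-3.14, 3.14]. Speed limits (rad/s): [2.57, 2.57, 3.14, 3.14, 3.14, 3.14].

## Interface

Orientations are given as a unit quaternion [w, x, y, z].
In Python, from workcell import env gives the robot as it stands.
- The arm moves only by the tool carry_out, never from a script. Its argument "increments" is a list that holds one entry, the list of rows, each a list of 6 numbers: the shift along the tool's x, y, z each as a share of 50 cm, from -1 to 1, then the turn, a rotation vector about the tool's x, y, z each as a share of 2 pi rad, from -1 to 1. In form: [[[x, y, z, ax, ay, az], ...]]. A call has 1 to 5 rows; each row is the pose to reach, as a shift and turn from the pose commanded when the call began, along the tool's axes at that moment, turning the shorter way round; what a row does not reach only later rows make up. A row lasts 1/8 s, in which the tool goes at most 62.5 mm and 10.7 degrees, less where a joint would pass 70% of its speed; a pose out of reach is approached as far as the arm can. A call with a number of a shift or a turn outside -1 to 1 is refused whole. A call with a gripper value outside its range is refused whole. "jaw" is the closure, from 0 (fully open) to 1 (shut), set as the call begins (left out, the last holds). The fingers move at their own pace and stop on an object; "squeeze" is the grip in N (left out, the last holds). Time passes only in rows, so rows that repeat a pose let the fingers close. It gives the time, the measured TCP pose, the force, the opening and the grip force at its end, in the units of the state.
- env.get_state(): the state, without advancing time (a new reading comes with each control period).
- env.read_camera(name): name is "scene" or "top" or "wrist"; returns a dict with "frame" (384x512x3 uint8, blue, green, red), "z_map" (384x512 float32, m along the optical axis (not along the pixel's ray), 0 where there is no reading), "intrinsics" (3x3 intrinsics, pixels), "k1" (the pictures are not rectified: a ray, as slopes to the right and down, at radius r is drawn at 1 + k1 r^2 times it, then the intrinsics apply), "R" (3x3) and "t" (3): a world point X has camera coordinates R X + t; the wrist camera has in their place "T_tool_cam" (4x4, takes a point from camera to tool coordinates, whose origin is the TCP and whose axes are the flange's). Camera axes: x right, y down, z forward; pixel columns grow to the right and rows downward; lengths in m; the calibration is good to about 2 mm. A picture is of the moment at which its call begins: read the wrist's pose just before it.
- env.hand_in(): hands the job in; it is judged then, once.
Trained networks look in the newest picture that a camera, given by its name, has taken for a name from the list of things; names that differ only in an ending like _2 or _b are one class to them, and where a whole thing is asked for, a point or a joint stands for the part that bears it (a point fixed in the world has none). Each returns a list of dicts, best first, with "score" (0 to 1); they miss things now and then, are a little off and sometimes report something else, mostly with a low value. They report only what shows in the picture. A call takes as long as a camera call. They do not tell look-alikes from the thing itself.
- env.find_in(camera, name): "position" ([x, y, z] in m, in world coordinates, good to about 4 mm: the middle of the surface that is visible of it).
The state is a dict: "clock": time; "joint_pos": joint angles; "qvel": joint speeds; "tau": joint torques, N m; "tcp_pos": TCP position; "orientation": TCP orientation; "wrist_force": force on the tool from outside, world axes, zero at the start; "ft_torque": the same for the moment, N m; "finger_gap": finger opening in m; "grip_force": force on a finger pad.
Only numpy, scipy, OpenCV 4.12 (cv2) and the standard library are available. Lean on these libraries where they do the work, as an engineer would, in place of code of your own. Each camera call takes 0.05 s, during which the arm holds its last target. There are 200 camera calls.

## Task

Put the brown parcel that lies by itself out on the open worktop, to the left or to the right, away in the small grey bench cupboard with the blue door: first move the roll of blank labels that stands in front of the door out of its way, keeping the roll upright, then pull the door open through its roller catch. Slide the parcel in on the worktop beside the carton already stored there, so that it lies flat and wholly inside, and push the door fully home until the roller catch snaps and holds it shut. Neither the cupboard nor its door may bump the label roll, and the pen pot, stapler, scanner and stored carton stay where they are.

Things in the scene. Friction and masses are not known exactly. Their poses are not given: they have to be found in the camera images.
- cupboard: grey steel cupboard fixed to the worktop, 154 deep (x) x 180 wide (y) x 168 mm high; origin on the worktop under its centre; x points from the door inwards (roughly away from the robot), y left, z up. Clear space x -77 to +73, y -86 to +86, z 0 to 164 mm. No floor, no sill: the worktop runs on inside. Flanges 17 mm wide, 3 mm thick at the foot of both sides.
- cupboard_door (a joint): blue door (rad), 179 wide, 14 thick, 4 to 167 mm high, 0.7 kg; vertical axis at the cupboard's right (-y) front edge. 0 = fully shut; grows as the left edge swings out to the robot and round to the right, at most 2.0; stays where left. The catch acts below 0.08: inside 0.037 it pulls the door shut, beyond it throws it open. Passing it takes 1 N m: 10 N at the handle, 6 N at the free edge.
- roller_catch (a point): twin sprung roller catch, hanging from the roof just inside the opening on its left; this point, midway between its rollers, is at x -68, y +64, z 130 mm in the cupboard's frame. The catch is 26 mm wide and its underside is 113 mm above the worktop, well above the parcel.
- door_hinge (a point): point on the door's hinge axis at worktop height: x -79, y -90, z 0 mm in the cupboard's frame; its axes are the cupboard's and do not turn with the door
- door_handle (a point): middle of the bar of the steel bow handle on the door; turns with the door: x square to the door into the cupboard, y along the door from hinge to free edge. Bar level, 10 mm thick, 80 mm long; centre line 45 mm off the outer face (40 mm clear behind), 152 mm above the worktop (15 below the door's top), 105 mm from the hinge along the door, 59 mm in front of the hinge axis.
- door_edge (a point): point on the door's outer face at its free edge, 179 mm from the hinge along the door and 120 mm above the worktop; turns with the door, axes as for door_handle. The outer face is 14 mm in front of the hinge axis and bare from 155 to 179 mm from the hinge: room for fingertips to push.
- carton: the loose brown parcel to be put away: carton 55 (x) x 120 (y) x 45 mm high, about 0.1 to 0.2 kg, origin at the centre of its underside; lies out on the worktop well to the left or well to the right of the cupboard, nothing near it
- stock_carton: brown carton 63 (x) x 101 (y) x 50 mm high, 0.1 kg, origin at the centre of its underside; already stored in the cupboard at the hinge side with its long side along the cupboard's depth (its y axis points roughly along the cupboard's -x); its centre about 52 mm to the right of the middle. It leaves a slot about 106 mm wide to the left of it. Leave it there (within 30 mm).
- label_roll: roll of blank cream labels standing on end, 66 mm diameter x 58 mm high, 0.11 kg, origin at the centre of its underside; stands in front of the door, within its swing
- pot: dark grey pen pot with pens, 78 mm diameter, 165 mm high with pens, loose, origin under its centre; stands just left of the cupboard. Bystander.
- red_stapler: red and black desk stapler 36 (x) x 145 (y) x 42 mm, loose, origin under its centre; far left or far right, on the other side from the parcel. Bystander.
- scanner: black hand scanner lying on its side, 147 x 116 x 58 mm, loose, right of the cupboard. Bystander.
There are look-alikes about, which are no part of the job. What is meant by the label_roll is not red, and is the larger of those in its own colour. Several things have the shape of the carton; the one meant has the colours described above.

How it is judged:
By the outcome, as a careful person would: the job done as asked, in the order asked, and still so for the second after the job is handed in, with the robot touching nothing.
It also fails if it takes over 72 s, if anything falls off the work surface, if the arm or the gripper's body presses on something with over 40 N, if the wrist force passes 120 N, or if a joint passes its speed limit or range.

## Working session

There is one attempt and no reset: what is moved stays moved. The work goes in short steps, Python scripts to look and compute and a tool call to move; the robot and the scene stay as the last step left them, time stands still between calls to the robot, and variables do not carry over. Pictures are saved under pics/ and viewed, at most 10 in all, crops included, and the job is handed in when it is done.

Besides the shell and the picture viewer there is one more tool, called as name([rows], argument=value, ...), one row to a line, values as JSON. carry_out: Moves the arm, as the interface text tells. Its arguments: {"type":"object","properties":{"increments":{"type":"array","items":{"type":"array","items":{"type":"array","items":{"type":"number","minimum":-1,"maximum":1}}}},"jaw":{"type":"number"},"squeeze":{"type":"number"}},"required":["increments"]}

```bash
mkdir -p pics; ls; cat > h.py <<'E'
import numpy as np, cv2
from workcell import env
from scipy.spatial.transform import Rotation as Ro
def world(c,st=None):
    z=c["z_map"].astype(float);K=np.array(c["intrinsics"]);k=c["k1"]
    H,W=z.shape;u,v=np.meshgrid(np.arange(W),np.arange(H))
    xd=(u-K[0,2])/K[0,0];yd=(v-K[1,2])/K[1,1];x,y=xd.copy(),yd.copy()
    for _ in range(8):
        f=1+k*(x*x+y*y);x=xd/f;y=yd/f
    P=np.stack([x*z,y*z,z],-1)
    if "R" in c: P=(P-np.array(c["t"]))@np.array(c["R"])
    else:
        T=np.array(c["T_tool_cam"]);P=P@T[:3,:3].T+T[:3,3]
        q=st["orientation"];P=P@Ro.from_quat([q[1],q[2],q[3],q[0]]).as_matrix().T+np.array(st["tcp_pos"])
    P[z==0]=np.nan
    return P
E
python3 - <<'E'
from h import *
s=env.get_state();print({k:np.round(v,3) for k,v in s.items()})
ims=[]
for n in("top","scene"):
    c=env.read_camera(n);np.save(f"{n}.npy",c,allow_pickle=True);cv2.imwrite(f"pics/{n}1.png",cv2.resize(c["frame"],(800,600)));
    for nm in["cupboard","carton","stock_carton","label_roll","pot","red_stapler","scanner","door_handle","door_hinge","door_edge"]:
        try: print(n,nm,[(np.round(d["position"],3).tolist(),round(d["score"],2)) for d in env.find_in(n,nm)])
        except Exception as e: print(nm,e)
E
```

```text
pics
{'clock': np.float64(0.0), 'joint_pos': array([-1.292,  0.314,  0.045,  1.304,  0.   ,  1.431]), 'qvel': array([ 0.   , -0.001,  0.002,  0.   ,  0.001, -0.   ]), 'tau': array([-1.0000e-03, -4.8063e+01,  2.9853e+01,  1.9000e-02, -0.0000e+00,
        0.0000e+00]), 'tcp_pos': array([ 0.234, -0.525,  0.249]), 'orientation': array([-0.001,  0.978,  0.208, -0.   ]), 'wrist_force': array([ 0.08 , -0.349,  0.092]), 'ft_torque': array([-0.03 , -0.016,  0.005]), 'grip_force': np.float64(0.0), 'finger_gap': np.float64(0.085)}
top cupboard [([0.642, -0.016, 0.17], 0.97)]
top carton [([0.45, 0.368, 0.042], 0.75), ([0.394, 0.528, 0.043], 0.58)]
top stock_carton []
top label_roll [([0.451, 0.367, 0.044], 0.7), ([0.349, -0.238, 0.054], 0.69), ([0.429, -0.224, 0.037], 0.43)]
top pot [([0.62, 0.143, 0.063], 0.68)]
top red_stapler [([0.432, -0.34, 0.031], 0.76)]
top scanner [([0.729, -0.24, 0.047], 0.77), ([0.451, 0.367, 0.044], 0.72)]
top door_handle [([0.588, -0.033, 0.137], 0.91), ([0.645, -0.019, 0.172], 0.37)]
top door_hinge [([0.646, -0.021, 0.171], 0.84)]
top door_edge [([0.586, -0.033, 0.136], 0.57)]
scene cupboard [([0.738, -0.036, 0.169], 0.57)]
scene carton []
scene stock_carton []
scene label_roll [([0.43, -0.222, 0.044], 0.83)]
scene pot []
scene red_stapler [([0.422, -0.351, 0.031], 0.67)]
scene scanner []
scene door_handle []
scene door_hinge [([0.738, -0.036, 0.165], 0.59)]
scene door_edge []
```

View pics/top1.png

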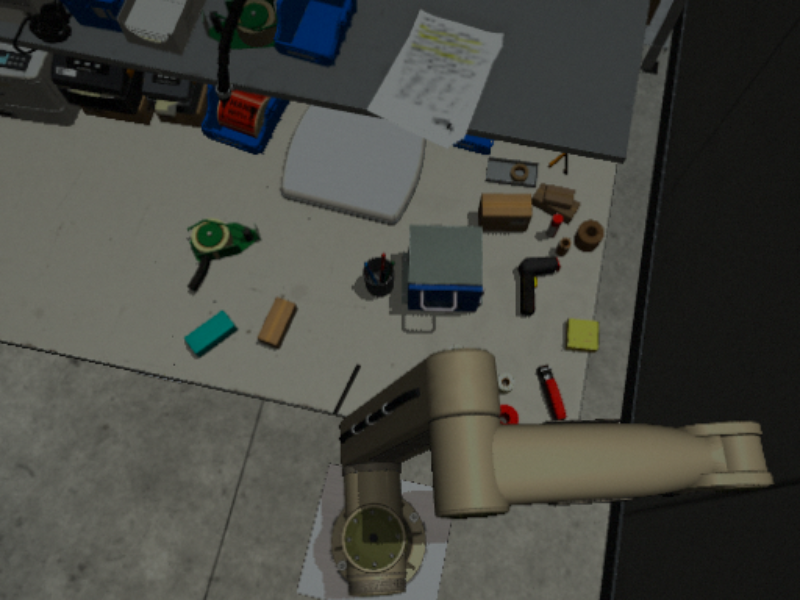

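View pics/scene1.png

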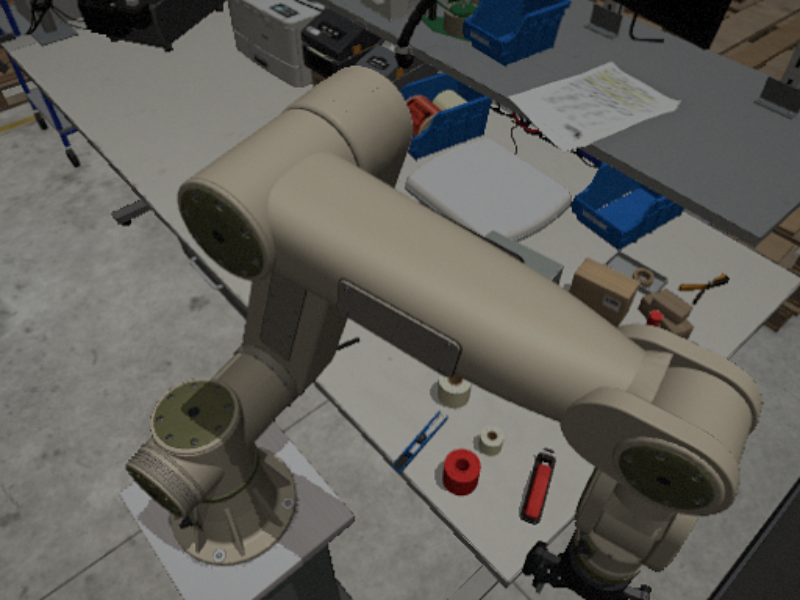

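The top view shows the brown carton at (277,322), with a teal look-alike at (210,333). The cupboard is at (445,265), its handle at (440,298), and the stapler at (551,392). In the scene view the large cream roll is at (455,388), a small cream one at (491,438) and a red one at (462,472). The label_roll is the larger cream one.

```bash
python3 - <<'E'
from h import *
t=np.load("top.npy",allow_pickle=True).item();s=np.load("scene.npy",allow_pickle=True).item()
P=world(t)
def rect(m,P,nm):
    n,l,st,c=cv2.connectedComponentsWithStats(m.astype(np.uint8))
    for i in range(1,n):
        if st[i,4]<25: continue
        q=P[l==i]; r=cv2.minAreaRect((q[:,:2]*1000).astype(np.float32)); print(nm,st[i].tolist(),"c",np.round(r[0],0),"size",np.round(r[1],0),"ang",round(r[2],1),"z",np.round(np.nanmedian(q[:,2]),3),"bgr",t["frame"][l==i].mean(0).round() if P is not PS else s["frame"][l==i].mean(0).round())
PS=world(s)
Z=P[...,2];X=P[...,0];Y=P[...,1]
rect((Z>.160)&(Z<.18)&(X>.5)&(X<.8)&(abs(Y)<.17),P,"roof")
rect((Z>.130)&(Z<.16)&(X>.5)&(X<.62)&(abs(Y)<.17),P,"handle")
rect((Z>.03)&(Z<.06)&(X>.3)&(X<.6)&(Y>.2)&(Y<.65),P,"cartons")
rect((Z>.03)&(Z<.2)&(X>.5)&(X<.8)&(Y>.09)&(Y<.25),P,"pot")
rect((Z>.02)&(Z<.06)&(X>.3)&(X<.8)&(Y<-.15)&(Y>-.5),P,"right")
Z=PS[...,2];X=PS[...,0];Y=PS[...,1]
rect((Z>.05)&(Z<.066)&(X>.3)&(X<.6)&(Y>-.3)&(Y<.2),PS,"rollScene")
rect((Z>.025)&(Z<.066)&(X>.25)&(X<.6)&(Y>-.4)&(Y<.2),PS,"S")
E
```

```text
roof [261, 144, 48, 45, 1887] c [668. -18.] size [182. 181.] ang 11.9 z 0.168 bgr [76. 78. 67.]
handle [261, 183, 47, 17, 211] c [566. -36.] size [ 62. 176.] ang 8.5 z 0.152 bgr [48. 40. 37.]
cartons [120, 161, 14, 26, 147] c [547. 607.] size [ 27. 105.] ang 87.9 z 0.041 bgr [18. 23. 20.]
cartons [165, 190, 25, 32, 419] c [458. 372.] size [ 59. 122.] ang 82.4 z 0.044 bgr [46. 75. 96.]
cartons [118, 199, 33, 29, 448] c [395. 529.] size [ 62. 121.] ang 50.5 z 0.045 bgr [85. 93.  3.]
pot [227, 135, 28, 10, 116] c [793. 191.] size [117.  14.] ang 89.9 z 0.047 bgr [55. 59. 59.]
pot [233, 163, 20, 26, 323] c [625. 142.] size [75. 81.] ang 72.0 z 0.081 bgr [16. 15. 15.]
right [332, 164, 27, 38, 459] c [ 702. -268.] size [153. 104.] ang 12.5 z 0.045 bgr [15. 19. 21.]
right [362, 204, 22, 21, 378] c [ 597. -395.] size [79. 83.] ang 6.4 z 0.029 bgr [ 45. 114. 111.]
right [346, 234, 7, 7, 33] c [ 486. -319.] size [22. 25.] ang 19.6 z 0.03 bgr [44. 46. 46.]
right [318, 239, 12, 13, 101] c [ 430. -225.] size [45. 41.] ang 25.8 z 0.039 bgr [ 89. 100.  99.]
right [348, 242, 14, 27, 194] c [ 420. -348.] size [107.  26.] ang 26.7 z 0.037 bgr [ 6. 10. 97.]
right [320, 259, 12, 13, 81] c [ 350. -244.] size [47. 41.] ang 14.4 z 0.055 bgr [  6.   9. 102.]
rollScene [281, 240, 21, 14, 159] c [ 447. -104.] size [40. 65.] ang 35.6 z 0.056 bgr [119. 132. 133.]
rollScene [284, 287, 24, 23, 383] c [ 339. -236.] size [67. 64.] ang 14.2 z 0.058 bgr [ 33.  35. 135.]
S [280, 240, 22, 18, 282] c [ 452. -103.] size [50. 64.] ang 53.3 z 0.053 bgr [ 90. 104. 108.]
S [307, 272, 16, 16, 190] c [ 431. -224.] size [44. 45.] ang 87.7 z 0.039 bgr [111. 124. 126.]
S [284, 287, 24, 27, 498] c [ 339. -236.] size [66. 64.] ang 12.1 z 0.057 bgr [ 27.  29. 118.]
S [346, 286, 10, 10, 63] c [ 487. -317.] size [23. 27.] ang 25.0 z 0.031 bgr [65. 68. 70.]
S [336, 296, 17, 36, 329] c [ 419. -352.] size [103.  26.] ang 27.2 z 0.038 bgr [ 33.  36. 125.]
```

```bash
cat >> h.py <<'E'
def Rt(yaw,pitch=0):
    """tool down, tool x at world yaw (deg); pitch tilts fingers forward about tool axes (deg): see use"""
    y=np.radians(yaw);b=np.array([[np.cos(y),np.sin(y),0],[np.sin(y),-np.cos(y),0],[0,0,-1]]).T
    return b
def cur():
    s=env.get_state();q=s["orientation"];return np.array(s["tcp_pos"]),Ro.from_quat([q[1],q[2],q[3],q[0]]).as_matrix(),s
def rel(p0,R0,p,R):
    d=R0.T@(np.array(p)-p0)/.5; w=Ro.from_matrix(R0.T@R).as_rotvec()/(2*np.pi)
    return np.round(np.r_[d,w],4).tolist()
def seq(wps,p0=None,R0=None):
    """wps: list of (pos,R,nrows) ; prints each row relative to call start (one call per wp)"""
    if p0 is None: p0,R0,_=cur()
    for p,R in wps:
        print(rel(p0,R0,p,R)," dist mm",round(1000*np.linalg.norm(np.array(p)-p0)));p0,R0=np.array(p),R
E
python3 - <<'E'
from h import *
seq([([.43,-.10,.26],Rt(24))])
E
```

```text
[0.7043, -0.6177, -0.0194, 0.0, -0.0, -0.0]  dist mm 469
```

carry_out([
  [[0.352, -0.309, -0.01, 0, 0, 0], [0.352, -0.309, -0.01, 0, 0, 0], [0.352, -0.309, -0.01, 0, 0, 0], [0.352, -0.309, -0.01, 0, 0, 0], [0.352, -0.309, -0.01, 0, 0, 0]],
])

```text
clock: 1.72
tcp_pos: [0.3326, -0.31, 0.2558]
orientation: [0.0, 0.978, 0.21, 0.0]
wrist_force: [1.3, -0.5, 0.1]
finger_gap: 0.0851
grip_force: 0.0
```

carry_out([
  [[0.352, -0.309, -0.01, 0, 0, 0], [0.352, -0.309, -0.01, 0, 0, 0], [0.352, -0.309, -0.01, 0, 0, 0], [0.352, -0.309, -0.01, 0, 0, 0], [0.352, -0.309, -0.01, 0, 0, 0]],
])

```text
clock: 2.35
tcp_pos: [0.4309, -0.0983, 0.2604]
orientation: [0.0, 0.978, 0.21, 0.0]
wrist_force: [-0.6, -0.1, -0.2]
finger_gap: 0.0857
grip_force: 0.0
```

```bash
python3 - <<'E'
from h import *
p,R,s=cur();print(p,R.round(3).tolist(),s["clock"])
for n in("wrist","top","scene"):
    s=env.get_state();c=env.read_camera(n);P=world(c,s);Z=P[...,2];X=P[...,0];Y=P[...,1]
    if n!="top":cv2.imwrite(f"pics/{n}2.png",c["frame"])
    m=((Z>.048)&(Z<.066)&(X>.35)&(X<.53)&(Y>-.2)&(Y<.1)).astype(np.uint8)
    N,l,st,_=cv2.connectedComponentsWithStats(m)
    for i in range(1,N):
        if st[i,4]>40:
            q=P[l==i];(a,r)=cv2.minEnclosingCircle((q[:,:2]*1000).astype(np.float32));print(n,"roll",st[i].tolist(),np.round(a),round(r),np.median(q[:,2]).round(3),np.median(q,0).round(3))
    for lo,hi,nm in((.161,.175,"roof"),(.143,.16,"bar")):
        m=(Z>lo)&(Z<hi)&(X>.48)&(X<.8)&(abs(Y)<.15)
        if m.sum()>30:
            q=P[m];r=cv2.minAreaRect((q[:,:2]*1000).astype(np.float32));print(n,nm,m.sum(),np.round(r[0]),np.round(r[1]),round(r[2],1),q.mean(0).round(4))
E
```

```text
[ 0.43091415 -0.09831708  0.26042236] [[0.912, 0.411, 0.001], [0.411, -0.912, -0.0], [0.001, 0.001, -1.0]] 2.35
wrist roll [237, 121, 58, 58, 2284] [459. -93.] 33 0.056 [ 0.46  -0.093  0.056]
wrist bar 2351 [559. -55.] [ 32. 153.] 25.4 [ 0.5463 -0.0316  0.1548]
top roll [292, 225, 9, 14, 55] [ 453. -112.] 28 0.055 [ 0.45  -0.116  0.055]
top roof 1263 [686.  19.] [166. 259.] 57.5 [0.6796 0.0054 0.168 ]
top bar 93 [684.  32.] [162. 251.] 63.9 [0.6212 0.0384 0.154 ]
scene roll [281, 235, 21, 19, 290] [458. -95.] 34 0.056 [ 0.457 -0.097  0.056]
scene roof 1670 [670.  11.] [174. 242.] 7.7 [ 0.6813 -0.0354  0.1674]
scene bar 133 [627. -28.] [152. 275.] 37.9 [ 0.6449 -0.0903  0.1517]
```

View pics/wrist2.png

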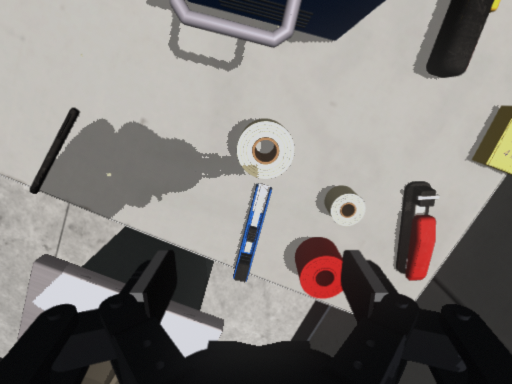

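```bash
python3 - <<'E'
from h import *
# cupboard yaw from initial top view (unobstructed), scene now
P=world(np.load("top.npy",allow_pickle=True).item());t=np.load("top.npy",allow_pickle=True).item()
f=t["frame"].astype(int);Z,X,Y=P[...,2],P[...,0],P[...,1]
blue=(f[...,0]>1.6*f[...,2])&(f[...,0]>f[...,1]+15)
for nm,m in(("doortop",blue&(Z>.155)&(Z<.18)),("roofgrey",~blue&(Z>.16)&(Z<.176))):
    m=m&(X>.5)&(X<.8)&(Y>-.15)&(Y<.1)
    m=cv2.morphologyEx(m.astype(np.uint8),cv2.MORPH_OPEN,np.ones((2,2)))>0
    q=P[m];r=cv2.minAreaRect((q[:,:2]*1000).astype(np.float32));print(nm,m.sum(),np.round(r[0]),np.round(r[1]),round(r[2],1),q.mean(0).round(4))
    v=np.linalg.eigh(np.cov((q[:,:2]).T))[1][:,1];print(np.degrees(np.arctan2(v[1],v[0])))
m=(Z>.14)&(Z<.158)&~blue&(X>.5)&(X<.57)&(abs(Y)<.12)
q=P[m];print(m.sum(),q.mean(0));
if m.sum()>5:
    v=np.linalg.eigh(np.cov((q[:,:2]).T))[1][:,1];print(np.degrees(np.arctan2(v[1],v[0])))
s=env.get_state();c=env.read_camera("wrist");P=world(c,s);X,Y,Z=P[...,0],P[...,1],P[...,2]
m=(Z>.145)&(Z<.160)&(X>.48)&(X<.56)&(c["frame"].astype(int).std(-1)<12)
m=cv2.morphologyEx(m.astype(np.uint8),cv2.MORPH_OPEN,np.ones((3,3)))
N,l,st,_=cv2.connectedComponentsWithStats(m)
for i in range(1,N):
    if st[i,4]>60:
        q=P[l==i];r=cv2.minAreaRect((q[:,:2]*1000).astype(np.float32));print("wbar",st[i].tolist(),np.round(r[0]),np.round(r[1]),round(r[2],1),q.mean(0).round(4))
seq([([.459,-.093,.10],Rt(24)),([.459,-.093,.038],Rt(24))])
E
```

```text
doortop 157 [606. -50.] [ 53. 206.] 29.0 [nan nan nan]
nan
roofgrey 1596 [703. -23.] [239. 194.] 11.2 [nan nan nan]
nan
64 [ 0.54656691 -0.01991356  0.15302856]
92.7322557005432
wbar [167, 0, 124, 44, 1974] [543. -26.] [16. 88.] 13.8 [ 0.5422 -0.0273  0.1549]
[0.0604, 0.0087, 0.3203, 0.0001, 0.0001, -0.0003]  dist mm 163
[0.0, 0.0, 0.124, 0.0, 0.0, 0.0]  dist mm 62
```

The wrist view confirms it. The larger cream roll is at (266,150), the small cream decoy at (347,208) and the red one at (322,270). I'll grasp the large one.

carry_out([
  [[0.06, 0.009, 0.12, 0, 0, 0], [0.06, 0.009, 0.24, 0, 0, 0], [0.06, 0.009, 0.34, 0, 0, 0], [0.06, 0.009, 0.42, 0, 0, 0], [0.06, 0.009, 0.444, 0, 0, 0]],
])

```text
clock: 3.18
tcp_pos: [0.4567, -0.0926, 0.036]
orientation: [-0.001, 0.978, 0.207, -0.002]
wrist_force: [0.7, -0.6, 0.7]
finger_gap: 0.0853
grip_force: 0.0
```

carry_out([
  [[0, 0, 0, 0, 0, 0], [0, 0, 0, 0, 0, 0], [0, 0, 0, 0, 0, 0], [0, 0, 0, 0, 0, 0]],
], jaw=1, squeeze=25)

```text
clock: 3.68
tcp_pos: [0.4598, -0.0921, 0.0393]
orientation: [0.001, 0.978, 0.208, 0.001]
wrist_force: [-1.5, -0.1, 2.0]
finger_gap: 0.0648
grip_force: 28.5
```

```bash
python3 - <<'E'
from h import *
p,R,s=cur();print(p,s["finger_gap"],s["grip_force"],s["wrist_force"],s["clock"])
seq([([.459,-.093,.12],Rt(24)),([.46,.22,.12],Rt(24)),([.46,.22,p[2]+.001],Rt(24))])
E
```

```text
[ 0.45977375 -0.09207899  0.03925746] 0.06477538096776793 28.454058296629228 [-1.47260588 -0.10869648  2.04584173] 3.675
[-0.0019, 0.0013, -0.1615, 0.0002, -0.0002, 0.0]  dist mm 81
[0.2564, -0.5711, 0.0, 0.0, 0.0, 0.0]  dist mm 313
[0.0, 0.0, 0.1595, 0.0, 0.0, 0.0]  dist mm 80
```

carry_out([
  [[0, 0, -0.08, 0, 0, 0], [0, 0, -0.16, 0, 0, 0], [0.03, -0.05, -0.17, 0, 0, 0], [0.09, -0.14, -0.17, 0, 0, 0], [0.15, -0.24, -0.17, 0, 0, 0]],
])

```text
clock: 4.3
tcp_pos: [0.4794, 0.0494, 0.1241]
orientation: [0.0, 0.978, 0.207, 0.001]
wrist_force: [1.9, -1.2, -1.5]
finger_gap: 0.0645
grip_force: 28.8
```

carry_out([
  [[0.06, -0.1, 0, 0, 0, 0], [0.12, -0.2, 0, 0, 0, 0], [0.166, -0.261, 0, 0, 0, 0], [0.166, -0.261, 0.08, 0, 0, 0], [0.166, -0.261, 0.14, 0, 0, 0]],
])

```text
clock: 4.92
tcp_pos: [0.5012, 0.2023, 0.0525]
orientation: [0.0, 0.978, 0.209, 0.0]
wrist_force: [-0.2, 0.3, -0.5]
finger_gap: 0.0646
grip_force: 28.8
```

carry_out([
  [[0, 0, 0.026, 0, 0, 0], [0, 0, 0.0295, 0, 0, 0], [0, 0, 0.0295, 0, 0, 0]],
])

```text
clock: 5.3
tcp_pos: [0.5021, 0.2013, 0.0392]
orientation: [0.0, 0.978, 0.208, 0.001]
wrist_force: [-0.3, -0.2, -0.5]
finger_gap: 0.0648
grip_force: 29.4
```

carry_out([
  [[0, 0, 0, 0, 0, 0], [0, 0, 0, 0, 0, 0], [0, 0, 0, 0, 0, 0]],
], jaw=0)

```text
clock: 5.68
tcp_pos: [0.5017, 0.2013, 0.0388]
orientation: [0.0, 0.978, 0.208, 0.0]
wrist_force: [0.1, 0.2, -0.3]
finger_gap: 0.0857
grip_force: 0.0
```

carry_out([
  [[0, 0, -0.1, 0, 0, 0], [0, 0, -0.22, 0, 0, 0], [0, 0, -0.34, 0, 0, 0], [0, 0, -0.44, 0, 0, 0], [0, 0, -0.44, 0, 0, 0]],
])

```text
clock: 6.3
tcp_pos: [0.5038, 0.2019, 0.2635]
orientation: [-0.0, 0.978, 0.208, 0.005]
wrist_force: [0.4, 1.4, -0.7]
finger_gap: 0.0852
grip_force: 0.0
```

```bash
python3 - <<'E'
from h import *
p,R,s=cur();print(p,s["wrist_force"],s["clock"])
c=env.read_camera("wrist");P=world(c,s);X,Y,Z=P[...,0],P[...,1],P[...,2]
cv2.imwrite("pics/w3.png",c["frame"])
for lo,hi in((.03,.066),(.143,.16)):
    m=((Z>lo)&(Z<hi)&(X>.3)&(X<.7)&(Y>-.2)&(Y<.6)).astype(np.uint8)
    N,l,st,_=cv2.connectedComponentsWithStats(m)
    for i in range(1,N):
        if st[i,4]>150:
            q=P[l==i];r=cv2.minAreaRect((q[:,:2]*1000).astype(np.float32));print(lo,st[i].tolist(),np.round(r[0]),np.round(r[1]),round(r[2],1),q.mean(0).round(4))
E
```

```text
[0.50379412 0.20186242 0.26346578] [ 0.40117157  1.35317883 -0.73293923] 6.3
0.03 [414, 55, 29, 36, 537] [682.  78.] [36.  3.] 10.7 [0.6825 0.0782 0.0497]
0.03 [342, 58, 42, 20, 335] [660. 149.] [ 8. 43.] 6.4 [0.6615 0.1441 0.0482]
0.03 [315, 65, 22, 63, 295] [613. 169.] [66. 19.] 31.3 [0.611  0.1734 0.0492]
0.03 [356, 83, 35, 31, 399] [634. 117.] [26. 28.] 51.1 [0.6359 0.1184 0.0496]
0.03 [75, 93, 84, 106, 4779] [460. 374.] [ 56. 120.] 81.6 [0.4639 0.3714 0.043 ]
0.03 [0, 102, 34, 62, 1213] [420. 493.] [79. 40.] 5.3 [0.4276 0.4939 0.0407]
0.03 [386, 104, 39, 71, 960] [613.  57.] [80. 19.] 15.2 [0.6117 0.0641 0.0499]
0.03 [231, 147, 55, 57, 2262] [501. 202.] [66. 64.] 25.2 [0.5028 0.2024 0.0546]
0.143 [440, 36, 72, 165, 2477] [629.  63.] [133.  62.] 39.3 [0.6371 0.0679 0.1516]
0.143 [405, 59, 19, 17, 230] [650. 136.] [11.  9.] 28.1 [0.6498 0.1369 0.1506]
0.143 [455, 207, 57, 61, 1119] [546.  -2.] [79. 36.] 65.7 [0.5487 0.0049 0.1544]
```

carry_out([
  [[-0.07, 0.11, -0.05, 0, 0, 0], [-0.14, 0.23, -0.08, 0, 0, 0], [-0.21, 0.35, -0.08, 0, 0, 0], [-0.281, 0.468, -0.08, 0, 0, 0], [-0.281, 0.468, -0.08, 0, 0, 0]],
])

```text
clock: 6.98
tcp_pos: [0.467, -0.0722, 0.2968]
orientation: [-0.0, 0.978, 0.206, -0.001]
wrist_force: [0.8, 0.1, 1.0]
finger_gap: 0.0853
grip_force: 0.0
```

```bash
python3 - <<'E'
from h import *
p,R,s=cur();print(p,s["wrist_force"],s["clock"])
c=env.read_camera("wrist");P=world(c,s);X,Y,Z=P[...,0],P[...,1],P[...,2]
cv2.imwrite("pics/w4.png",c["frame"])
f=c["frame"].astype(int);blue=(f[...,0]>1.5*f[...,2])&(f[...,0]>f[...,1]+12)
def rep(m,nm):
    m=cv2.morphologyEx(m.astype(np.uint8),cv2.MORPH_OPEN,np.ones((3,3)))
    N,l,st,_=cv2.connectedComponentsWithStats(m)
    for i in range(1,N):
        if st[i,4]>150:
            q=P[l==i];r=cv2.minAreaRect((q[:,:2]*1000).astype(np.float32))
            v=np.linalg.eigh(np.cov(q[:,:2].T))[1][:,1]
            print(nm,st[i].tolist(),np.round(r[0]),np.round(r[1]),round(r[2],1),q.mean(0).round(4),"pca",np.degrees(np.arctan2(v[1],v[0])).round(1))
rep((Z>.15)&(Z<.162)&~blue&(X<.56)&(X>.45),"bar")
rep((Z>.158)&(Z<.175)&blue&(X>.5)&(X<.65),"doortop")
rep((Z>.158)&(Z<.175)&~blue&(X>.56),"roof")
rep((Z>.01)&(Z<.14)&blue&(X>.5)&(X<.65),"doorface")
E
```

```text
[ 0.46696054 -0.0721622   0.29679732] [0.76018182 0.13620105 0.95806984] 6.975
bar [196, 48, 101, 60, 1492] [545. -22.] [92. 29.] 89.9 [ 0.5444 -0.0181  0.1549] pca 93.6
doortop [166, 0, 219, 67, 4448] [595. -31.] [ 15. 177.] 10.9 [ 0.5942 -0.03    0.1655] pca 101.1
roof [217, 0, 186, 48, 4457] [610. -51.] [ 33. 142.] 24.2 [ 0.6224 -0.0672  0.1669] pca 107.9
doorface [181, 23, 21, 18, 186] [574.  43.] [ 1. 20.] 11.2 [0.5739 0.0442 0.1143] pca 100.7
doorface [214, 33, 81, 27, 987] [584.  -8.] [ 1. 94.] 10.8 [ 0.5842 -0.0091  0.1037] pca 100.8
```

View pics/w4.png

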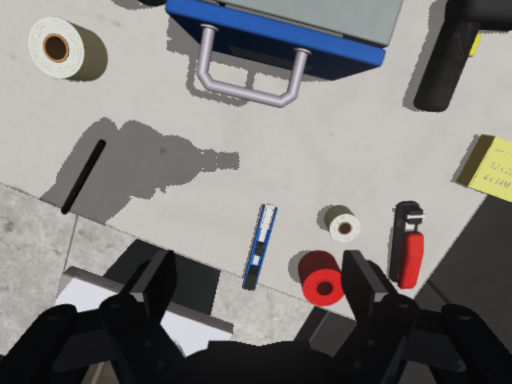

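The roll stands upright at (0.50, 0.20), clear of the swing. The door top fits a yaw of 10.9°, which puts the hinge at (0.618, -0.117) and the handle at (0.541, -0.025). That agrees with the bar I measured. I'll approach the handle next.

```bash
cat >> h.py <<'E'
YAW=10.9;O=np.array([.679,-.014]);HZ=.152
def Rz(a): a=np.radians(a);return np.array([[np.cos(a),-np.sin(a)],[np.sin(a),np.cos(a)]])
def cup(x,y): return O+Rz(YAW)@np.array([x,y])
HG=cup(-.079,-.090)
def hand(th): return np.r_[HG+Rz(YAW+th)@np.array([-.059,.105]),HZ],Rt(YAW+90+th)
def call(p0,R0,ps): 
    print([rel(p0,R0,p,R) for p,R in ps]); return np.array(ps[-1][0]),ps[-1][1]
E
python3 - <<'E'
from h import *
print(HG,hand(0)[0])
p0=np.array([.469,-.070,.30]);R0=Rt(24)
h,R=hand(0);up=np.r_[h[:2],.26]
p,R1=call(p0,R0,[(p0*.5+up*.5,Rt(62.5))]);p,R1=call(p,R1,[(up,R)])
p,R1=call(p,R1,[(np.r_[h[:2],HZ-.001],R)])
p,R1=h,R
for ths in([1.5,4,8,14,21],[28,36,44,52,60],[68,76,83,88,90]): p,R1=call(p,R1,[hand(t) for t in ths])
E
```

```text
[ 0.61844385 -0.11731482] [ 0.54065327 -0.02536579  0.152     ]
[[0.0836, -0.0116, 0.04, 0.0, 0.0, -0.1069]]
[[0.0727, 0.0429, 0.04, 0.0, 0.0, -0.1067]]
[[0.0, 0.0, 0.218, 0.0, 0.0, 0.0]]
[[-0.0032, -0.0055, 0.0, 0.0, 0.0, -0.0042], [-0.0087, -0.0144, 0.0, 0.0, 0.0, -0.0111], [-0.0185, -0.0281, 0.0, 0.0, 0.0, -0.0222], [-0.0348, -0.0473, 0.0, 0.0, 0.0, -0.0389], [-0.0562, -0.0674, 0.0, 0.0, 0.0, -0.0583]]
[[-0.0159, -0.0247, 0.0, 0.0, 0.0, -0.0194], [-0.0377, -0.0503, 0.0, 0.0, 0.0, -0.0417], [-0.0628, -0.0727, 0.0, 0.0, 0.0, -0.0639], [-0.0908, -0.0913, 0.0, 0.0, 0.0, -0.0861], [-0.1211, -0.1059, 0.0, 0.0, 0.0, -0.1083]]
[[-0.0185, -0.0281, 0.0, 0.0, 0.0, -0.0222], [-0.0407, -0.0533, 0.0, 0.0, 0.0, -0.0444], [-0.0628, -0.0727, 0.0, 0.0, 0.0, -0.0639], [-0.08, -0.0848, 0.0, 0.0, 0.0, -0.0778], [-0.0871, -0.0892, 0.0, 0.0, 0.0, -0.0833]]
```

carry_out([
  [[0.084, -0.012, 0.04, 0, 0, -0.107], [0.084, -0.012, 0.04, 0, 0, -0.107], [0.084, -0.012, 0.04, 0, 0, -0.107], [0.084, -0.012, 0.04, 0, 0, -0.107], [0.084, -0.012, 0.04, 0, 0, -0.107]],
], jaw=0.5)

```text
clock: 7.65
tcp_pos: [0.5035, -0.0465, 0.277]
orientation: [-0.001, 0.855, 0.519, -0.001]
wrist_force: [0.2, -0.3, -0.2]
finger_gap: 0.0428
grip_force: 0.0
```

carry_out([
  [[0.073, 0.043, 0.04, 0, 0, -0.1067], [0.073, 0.043, 0.04, 0, 0, -0.1067], [0.073, 0.043, 0.04, 0, 0, -0.1067], [0.073, 0.043, 0.04, 0, 0, -0.1067], [0.073, 0.043, 0.04, 0, 0, -0.1067]],
])

```text
clock: 8.28
tcp_pos: [0.5397, -0.0243, 0.2577]
orientation: [-0.001, 0.638, 0.77, -0.0]
wrist_force: [-0.3, 0.2, -0.1]
finger_gap: 0.0425
grip_force: 0.0
```

```bash
python3 - <<'E'
from h import *
p,R,s=cur();print(p,np.degrees(np.arctan2(R[1,0],R[0,0])),s["finger_gap"],s["clock"])
h,R2=hand(0);print(rel(p,R,np.r_[h[:2],HZ-.001],R2))
E
```

```text
[ 0.53974559 -0.02432336  0.25768461] 100.76967770108975 0.042478227376763496 8.275
[-0.0025, 0.0017, 0.2134, -0.0002, -0.0001, -0.0004]
```

Descend and grip; squeeze 60 to hold the bar.

carry_out([
  [[0, 0, 0.08, 0, 0, 0], [0, 0, 0.16, 0, 0, 0], [0, 0, 0.2, 0, 0, 0], [0, 0, 0.216, 0, 0, 0], [0, 0, 0.216, 0, 0, 0]],
])

```text
clock: 8.9
tcp_pos: [0.5399, -0.0245, 0.1503]
orientation: [-0.0, 0.637, 0.771, -0.0]
wrist_force: [-0.4, 0.2, 0.2]
finger_gap: 0.0431
grip_force: 0.0
```

carry_out([
  [[0, 0, 0, 0, 0, 0], [0, 0, 0, 0, 0, 0], [0, 0, 0, 0, 0, 0]],
], jaw=1, squeeze=50)

```text
clock: 9.28
tcp_pos: [0.5418, -0.0246, 0.1518]
orientation: [0.002, 0.637, 0.771, 0.001]
wrist_force: [4.4, 1.3, 2.0]
finger_gap: 0.0083
grip_force: 48.7
```

carry_out([
  [[-0.003, -0.0055, 0, 0, 0, -0.004], [-0.009, -0.0145, 0, 0, 0, -0.011], [-0.0185, -0.028, 0, 0, 0, -0.022], [-0.035, -0.047, 0, 0, 0, -0.039], [-0.056, -0.0675, 0, 0, 0, -0.0585]],
])

```text
clock: 9.9
tcp_pos: [0.5133, -0.0592, 0.1518]
orientation: [0.002, 0.483, 0.876, 0.0]
wrist_force: [4.1, -1.1, 0.2]
finger_gap: 0.0085
grip_force: 49.1
```

carry_out([
  [[-0.016, -0.0245, 0, 0, 0, -0.0195], [-0.0375, -0.0505, 0, 0, 0, -0.0415], [-0.063, -0.0725, 0, 0, 0, -0.064], [-0.091, -0.0915, 0, 0, 0, -0.086], [-0.121, -0.106, 0, 0, 0, -0.1085]],
])

```text
clock: 10.52
tcp_pos: [0.5, -0.1388, 0.1518]
orientation: [0.001, 0.163, 0.987, -0.0]
wrist_force: [4.7, 0.8, 2.3]
finger_gap: 0.008
grip_force: 49.2
```

carry_out([
  [[-0.0185, -0.028, 0, 0, 0, -0.022], [-0.0405, -0.0535, 0, 0, 0, -0.0445], [-0.063, -0.0725, 0, 0, 0, -0.064], [-0.08, -0.085, 0, 0, 0, -0.078], [-0.087, -0.089, 0, 0, 0, -0.083]],
])

```text
clock: 11.15
tcp_pos: [0.5264, -0.1955, 0.1518]
orientation: [0.0, -0.095, 0.995, -0.001]
wrist_force: [-0.8, -0.7, 6.3]
finger_gap: 0.0078
grip_force: 49.5
```

```bash
python3 - <<'E'
from h import *
p,R,s=cur();print(p,np.degrees(np.arctan2(R[1,0],R[0,0])),s["finger_gap"],s["wrist_force"],s["joint_pos"],s["clock"]);print(hand(90)[0])
E
```

```text
[ 0.52636881 -0.19549155  0.15177096] -169.07129040220482 0.007794317564059775 [-0.78427365 -0.74006316  6.32910352] [-0.49771327  0.33377813 -0.17162505  1.06362057 -0.00169333 -0.68845638] 11.15
[ 0.52649482 -0.19510541  0.152     ]
```

```bash
python3 - <<'E'
from h import *
p0,R0=hand(90);up=p0+[0,0,.11]
p,R=call(p0,R0,[(up,R0)])
g=np.array([.460,.374])-.035*np.array([np.cos(np.radians(-8.4)),np.sin(np.radians(-8.4))]);print(g)
a=np.array([.47,.09,.262])
p,R=call(p,R,[(a,Rt(181))]);p,R=call(p,R,[(np.r_[g,.20],Rt(171.6))]);p,R=call(p,R,[(np.r_[g,.025],Rt(171.6))])
E
```

```text
[[0.0, 0.0, -0.22, 0.0, 0.0, 0.0]]
[0.42537547 0.37911291]
[[0.0031, 0.5813, 0.0, 0.0, 0.0, 0.0275]]
[[0.0791, 0.5797, 0.124, 0.0, 0.0, 0.0261]]
[[0.0, 0.0, 0.35, 0.0, 0.0, 0.0]]
```

carry_out([
  [[0, 0, 0, 0, 0, 0], [0, 0, 0, 0, 0, 0]],
], jaw=0.5)

```text
clock: 11.4
tcp_pos: [0.5255, -0.1937, 0.1503]
orientation: [-0.001, -0.095, 0.995, 0.0]
wrist_force: [-0.1, -0.1, 0.1]
finger_gap: 0.0424
grip_force: 0.0
```

carry_out([
  [[0, 0, -0.04, 0, 0, 0], [0, 0, -0.1, 0, 0, 0], [0, 0, -0.18, 0, 0, 0], [0, 0, -0.22, 0, 0, 0]],
])

```text
clock: 11.9
tcp_pos: [0.5263, -0.1939, 0.2626]
orientation: [0.001, -0.095, 0.995, -0.001]
wrist_force: [0.1, 0.5, -0.3]
finger_gap: 0.0423
grip_force: 0.0
```

carry_out([
  [[0.003, 0.581, 0, 0, 0, 0.0275], [0.003, 0.581, 0, 0, 0, 0.0275], [0.003, 0.581, 0, 0, 0, 0.0275], [0.003, 0.581, 0, 0, 0, 0.0275], [0.003, 0.581, 0, 0, 0, 0.0275]],
], jaw=0)

```text
clock: 12.52
tcp_pos: [0.4679, 0.0934, 0.2604]
orientation: [-0.0, -0.01, 1.0, 0.0]
wrist_force: [0.4, 0.0, -0.4]
finger_gap: 0.0856
grip_force: 0.0
```

carry_out([
  [[0.079, 0.58, 0.12, 0, 0, 0.026], [0.079, 0.58, 0.12, 0, 0, 0.026], [0.079, 0.58, 0.12, 0, 0, 0.026], [0.079, 0.58, 0.12, 0, 0, 0.026], [0.079, 0.58, 0.12, 0, 0, 0.026]],
])

```text
clock: 13.15
tcp_pos: [0.4234, 0.3822, 0.1997]
orientation: [-0.0, 0.072, 0.997, -0.0]
wrist_force: [-0.0, -0.5, 0.0]
finger_gap: 0.0853
grip_force: 0.0
```

```bash
python3 - <<'E'
from h import *
p,R,s=cur();print(p,np.degrees(np.arctan2(R[1,0],R[0,0])),s["clock"],s["joint_pos"])
c=env.read_camera("wrist");P=world(c,s);X,Y,Z=P[...,0],P[...,1],P[...,2]
def rep(P,m,n):
    N,l,st,_=cv2.connectedComponentsWithStats(m.astype(np.uint8))
    for i in range(1,N):
        if st[i,4]>n:
            q=P[l==i];r=cv2.minAreaRect((q[:,:2]*1000).astype(np.float32));print(st[i].tolist(),np.round(r[0]),np.round(r[1]),round(r[2],1),q.mean(0).round(4))
rep(P,(Z>.035)&(Z<.055)&(X>.35)&(X<.6)&(Y>.25)&(Y<.45),300)
c=env.read_camera("top");cv2.imwrite("pics/t5.png",c["frame"][120:312,130:386][:, :]);c["frame"]
c2=env.read_camera("scene");cv2.imwrite("pics/s5.png",np.vstack([cv2.resize(c["frame"][120:280,200:400],(700,560))]));cv2.imwrite("pics/sc5.png",c2["frame"])
P=world(c);X,Y,Z=P[...,0],P[...,1],P[...,2]
rep(P,(Z>.15)&(Z<.175)&(X>.4)&(X<.8)&(abs(Y)<.26),20)
rep(P,(Z>.03)&(Z<.066)&(X>.3)&(X<.6)&(Y>-.3)&(Y<.3),20)
E
```

```text
[0.42337666 0.38219699 0.19973923] 171.72292986183112 13.15 [ 5.93637626e-01  3.23754049e-01 -6.38997794e-02  1.18396427e+00
 -7.47017034e-05  7.38099613e-01]
[229, 163, 55, 107, 5566] [459. 374.] [ 55. 120.] 81.5 [0.4547 0.3752 0.0435]
[261, 144, 65, 87, 1995] [599. -54.] [372. 212.] 26.1 [ 0.656  -0.0369  0.1667]
[235, 183, 13, 6, 32] [593. 141.] [12. 50.] 0.9 [0.5922 0.141  0.0481]
[213, 196, 17, 18, 216] [499. 200.] [65. 64.] 41.1 [0.4971 0.1987 0.0539]
[318, 239, 12, 12, 93] [ 430. -223.] [41. 43.] 53.6 [ 0.4295 -0.2235  0.0393]
[313, 259, 19, 19, 231] [ 337. -235.] [63. 64.] 55.6 [ 0.3369 -0.2343  0.0549]
```

View pics/sc5.png

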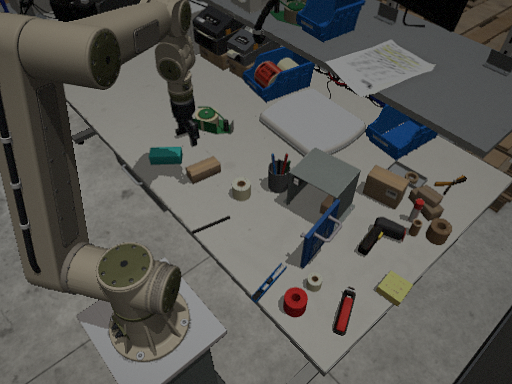

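Scene view: the door stands about 90° open at (322,232) and the stored carton shows at (327,205). The loose brown carton is at (203,169) right beside the gripper, the teal look-alike is at (165,156), and the roll is upright at (241,189). The brown one matches by colour, so I'll grasp it.

carry_out([
  [[0, 0, 0.1, 0, 0, 0], [0, 0, 0.2, 0, 0, 0], [0, 0, 0.29, 0, 0, 0], [0, 0, 0.34, 0, 0, 0], [0, 0, 0.35, 0, 0, 0]],
])

```text
clock: 13.92
tcp_pos: [0.4236, 0.378, 0.0239]
orientation: [-0.002, 0.073, 0.997, -0.001]
wrist_force: [0.2, 0.2, 0.6]
finger_gap: 0.0854
grip_force: 0.0
```

carry_out([
  [[0, 0, 0, 0, 0, 0], [0, 0, 0, 0, 0, 0], [0, 0, 0, 0, 0, 0], [0, 0, 0, 0, 0, 0]],
], jaw=1, squeeze=50)

```text
clock: 14.42
tcp_pos: [0.4261, 0.3807, 0.0274]
orientation: [0.001, 0.073, 0.997, 0.001]
wrist_force: [-0.2, -1.6, 7.3]
finger_gap: 0.0548
grip_force: 54.0
```

```bash
python3 - <<'E'
from h import *
p0,R0,s=cur();print(p0,s["finger_gap"],s["grip_force"],s["wrist_force"],s["clock"])
c=env.read_camera("scene");P=world(c)
D=P[...,:2]-O;L=D@Rz(YAW);Z=P[...,2]
m=(L[...,0]>-.07)&(L[...,0]<.07)&(abs(L[...,1])<.085)&(Z>.045)&(Z<.056);print("stock top in cup",m.sum());
if m.sum()>5: print(L[m].min(0),L[m].max(0))
m=(L[...,0]>-.075)&(L[...,0]<.07)&(abs(L[...,1])<.085)&(Z>.01)&(Z<.045);print(m.sum())
if m.sum()>5: print(np.percentile(L[m],[2,50,98],axis=0))
z=p0[2]
p0=np.array([.4254,.3791,.025]);R0=Rt(171.6)
T=lambda x:np.r_[cup(x,.033),0]
w=[([.4254,.3791,.14],Rt(171.6)),([.41,.12,.14],Rt(180)),(T(-.20)+[0,0,.12],Rt(190.9)),(T(-.125)+[0,0,.0265],Rt(190.9))]
p,R=p0,R0
for a,b in w: print(a);p,R=call(p,R,[(a,b)])
E
```

```text
[0.42612444 0.38072274 0.02735603] 0.05480953814734719 53.97731065750122 [-0.18306521 -1.5955957   7.29208204] 14.425
stock top in cup 105
[-0.05467212 -0.05351312] [0.02282273 0.08496528]
104
[[-0.07459537 -0.04785412]
 [-0.0338837   0.0820496 ]
 [ 0.03104923  0.08490695]]
[0.4254, 0.3791, 0.14]
[[0.0, 0.0, -0.23, 0.0, 0.0, 0.0]]
[0.41, 0.12, 0.14]
[[-0.0452, -0.5171, 0.0, 0.0, 0.0, -0.0233]]
[ 0.47636811 -0.01941445  0.12      ]
[[-0.1327, -0.2788, 0.04, 0.0, 0.0, -0.0303]]
[ 0.55001501 -0.00523229  0.0265    ]
[[-0.15, -0.0, 0.187, 0.0, 0.0, 0.0]]
```

carry_out([
  [[0, 0, -0.06, 0, 0, 0], [0, 0, -0.15, 0, 0, 0], [0, 0, -0.23, 0, 0, 0], [-0.01, -0.06, -0.23, 0, 0, -0.003], [-0.02, -0.16, -0.23, 0, 0, -0.008]],
])

```text
clock: 15.1
tcp_pos: [0.424, 0.3, 0.1417]
orientation: [0.002, 0.046, 0.999, 0.001]
wrist_force: [0.2, -1.3, -0.9]
finger_gap: 0.0546
grip_force: 53.4
```

carry_out([
  [[-0.01, -0.11, 0, 0, 0, -0.005], [-0.015, -0.22, 0, 0, 0, -0.01], [-0.02, -0.32, 0, 0, 0, -0.015], [-0.025, -0.357, 0, 0, 0, -0.0153], [-0.025, -0.357, 0, 0, 0, -0.0153]],
])

```text
clock: 15.72
tcp_pos: [0.4187, 0.1195, 0.141]
orientation: [0.0, 0.001, 1.0, 0.0]
wrist_force: [-0.0, 0.2, -1.7]
finger_gap: 0.0544
grip_force: 53.3
```

```bash
python3 - <<'E'
from h import *
p0,R0,s=cur();print(p0,np.degrees(np.arctan2(R0[1,0],R0[0,0])),s["finger_gap"],s["grip_force"],s["wrist_force"],s["clock"])
T=lambda x,z:np.r_[cup(x,.033),z]
w=[(T(-.20,.12),Rt(190.9)),(T(-.20,.03),Rt(190.9)),(T(-.125,.03),Rt(190.9))]
p,R=p0,R0
for a,b in w: p,R=call(p,R,[(a,b)])
E
```

```text
[0.41871667 0.11951143 0.14099367] 179.8913621882888 0.05441652241290101 53.251376152038574 [-0.02811766  0.17037515 -1.66417987] 15.725
[[-0.1158, -0.2776, 0.0421, -0.0, 0.0001, -0.0306]]
[[0.0, 0.0, 0.18, 0.0, 0.0, 0.0]]
[[-0.15, -0.0, 0.0, 0.0, 0.0, 0.0]]
```

carry_out([
  [[-0.03, -0.1, 0.02, 0, 0, -0.01], [-0.08, -0.2, 0.042, 0, 0, -0.02], [-0.116, -0.278, 0.042, 0, 0, -0.0305], [-0.116, -0.278, 0.12, 0, 0, -0.0305], [-0.116, -0.278, 0.2, 0, 0, -0.0305]],
])

```text
clock: 16.35
tcp_pos: [0.4782, -0.0183, 0.0402]
orientation: [0.001, -0.096, 0.995, -0.0]
wrist_force: [0.2, 0.5, -0.2]
finger_gap: 0.0547
grip_force: 53.4
```

carry_out([
  [[0, 0, 0.015, 0, 0, 0], [0, 0, 0.0205, 0, 0, 0], [-0.05, 0, 0.0205, 0, 0, 0], [-0.1, 0, 0.0205, 0, 0, 0], [-0.15, 0, 0.0205, 0, 0, 0]],
])

```text
clock: 16.98
tcp_pos: [0.5527, -0.0035, 0.0324]
orientation: [0.002, -0.096, 0.995, -0.0]
wrist_force: [0.0, 0.4, -0.5]
finger_gap: 0.0542
grip_force: 53.3
```

```bash
python3 - <<'E'
from h import *
for n in("scene","wrist"):
    p0,R0,s=cur();c=env.read_camera(n);cv2.imwrite(f"pics/{n}6.png",c["frame"])
print(p0,np.degrees(np.arctan2(R0[1,0],R0[0,0])),s["wrist_force"],s["clock"],(p0[:2]-O)@Rz(YAW))
c=cv2.imread("pics/scene6.png");cv2.imwrite("pics/s6.png",cv2.resize(c[90:290,180:440],(780,600),interpolation=2))
E
```

```text
[ 0.55671284 -0.00340352  0.03294827] -168.89496194692194 [ 4.72538882  0.77632373 -0.36542322] 17.025 [-0.1180772   0.03352925]
```

View pics/s6.png

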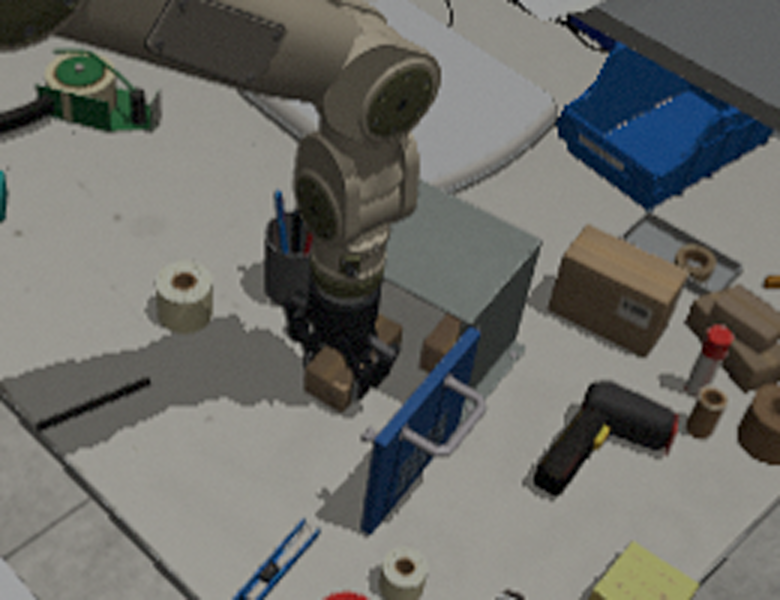

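The carton is in front of the opening at (335,370), its nose is inside beside the stored carton at (440,345), and the door is clear. I'll set it down, release, lift, and back off to tilt.

carry_out([
  [[0, 0, 0.004, 0, 0, 0], [0, 0, 0.007, 0, 0, 0], [0, 0, 0.007, 0, 0, 0]],
])

```text
clock: 17.45
tcp_pos: [0.5495, -0.0039, 0.0274]
orientation: [-0.0, -0.096, 0.995, 0.0]
wrist_force: [-2.4, 0.7, 5.4]
finger_gap: 0.0543
grip_force: 53.8
```

carry_out([
  [[0, 0, 0, 0, 0, 0], [0, 0, 0, 0, 0, 0]],
], jaw=0.2)

```text
clock: 17.7
tcp_pos: [0.5502, -0.0041, 0.0268]
orientation: [0.0, -0.096, 0.995, -0.0]
wrist_force: [-0.8, -0.0, 0.6]
finger_gap: 0.0684
grip_force: 0.0
```

carry_out([
  [[0.02, 0, -0.05, 0, 0, 0], [0.06, 0, -0.12, 0, 0, 0], [0.15, 0, -0.2, 0, 0, 0], [0.22, 0, -0.22, 0, 0, 0], [0.22, 0, -0.22, 0, 0, 0]],
])

```text
clock: 18.32
tcp_pos: [0.4407, -0.0252, 0.1377]
orientation: [0.0, -0.096, 0.995, -0.0]
wrist_force: [0.4, -0.6, -0.2]
finger_gap: 0.0683
grip_force: 0.0
```

```bash
python3 - <<'E'
from h import *
for n in("wrist","scene"):
    p0,R0,s=cur();c=env.read_camera(n);P=world(c,s);L=(P[...,:2]-O)@Rz(YAW);Z=P[...,2]
    m=((Z>.036)&(Z<.056)&(L[...,0]>-.17)&(L[...,0]<.07)&(abs(L[...,1])<.088)).astype(np.uint8)
    N,l,st,_=cv2.connectedComponentsWithStats(m)
    for i in range(1,N):
        if st[i,4]>20:
            q=L[l==i];r=cv2.minAreaRect((q*1000).astype(np.float32));print(n,st[i].tolist(),np.round(r[0]),np.round(r[1]),round(r[2],1),np.median(Z[l==i]).round(3))
print(p0,s["clock"],s["joint_pos"])
E
```

```text
wrist [229, 291, 61, 55, 2985] [-123.   35.] [55. 57.] 89.7 0.043
wrist [130, 351, 15, 33, 242] [-58. -82.] [45. 11.] 1.8 0.047
scene [291, 182, 13, 13, 31] [-16.  84.] [80.  3.] 0.2 0.044
scene [290, 194, 24, 30, 320] [-91.  33.] [122.  56.] 0.4 0.044
scene [321, 195, 13, 15, 115] [ -8. -37.] [60. 29.] 7.3 0.049
[ 0.44221449 -0.02527956  0.13729896] 18.375 [-2.38688789e-01  1.29833312e-01 -4.78319467e-01  9.61034026e-01
 -3.77507479e-05 -4.30384587e-01]
```

```bash
cat >> h.py <<'E'
def tilt(yaw,a): return Rt(yaw)@Ro.from_rotvec([0,np.radians(-a),0]).as_matrix()
E
python3 - <<'E'
from h import *
p0=np.array([.4421,-.0257,.1365]);R0=Rt(190.9);RT=tilt(190.9,45);print(RT[:,2])
C=lambda x,z:np.r_[cup(x,.0335),z]
p,R=call(p0,R0,[(C(-.215,.12),RT)])
p,R=call(p,R,[(C(-.20,.0314),RT)])
p,R=call(p,R,[(C(-.15,.0314),RT)])
p,R=call(p,R,[(C(-.086,.0314),RT)])
E
```

```text
[ 0.69434966  0.13371067 -0.70710678]
[[-0.0397, 0.0004, 0.033, 0.0, -0.125, -0.0]]
[[0.1041, -0.0, 0.1465, 0.0, 0.0, 0.0]]
[[-0.0707, 0.0, 0.0707, 0.0, 0.0, 0.0]]
[[-0.0905, -0.0, 0.0905, 0.0, 0.0, 0.0]]
```

carry_out([
  [[-0.04, 0, 0.033, 0, -0.125, 0], [-0.04, 0, 0.033, 0, -0.125, 0], [-0.04, 0, 0.033, 0, -0.125, 0], [-0.04, 0, 0.033, 0, -0.125, 0], [-0.04, 0, 0.033, 0, -0.125, 0]],
], jaw=0.77)

```text
clock: 19.05
tcp_pos: [0.4879, -0.0374, 0.1521]
orientation: [0.363, -0.094, 0.926, 0.044]
wrist_force: [-0.9, 0.1, -0.8]
finger_gap: 0.0195
grip_force: 0.0
```

```bash
python3 - <<'E'
from h import *
p,R,s=cur();print((p[:2]-O)@Rz(YAW),p[2],R[:,2],s["finger_gap"],s["joint_pos"],s["clock"])
RT=tilt(190.9,45);C=lambda x,z:np.r_[cup(x,.0335),z]
p,R=call(p,R,[(C(-.20,.0314),RT)])
E
```

```text
[-0.19211976  0.01318862] 0.15214146665640474 [ 0.66376149  0.14930995 -0.73288964] 0.01947874869779608 [-0.51738204 -0.17793084 -1.02304864  0.12415587  0.4758212  -0.56900416] 19.05
[[0.1757, 0.0377, 0.1671, 0.0034, -0.0059, 0.0005]]
```

```bash
python3 - <<'E'
from h import *
p,R,s=cur()
C=lambda x,z:np.r_[cup(x,.0335),z]
call(p,R,[(C(-.195,.10),tilt(190.9,25))])
# rough planar fit of arm kinematics
from scipy.optimize import least_squares
D=[([-1.292,.3135,.0455,1.304],[.234,-.525,.2495]),([-.2387,.1298,-.4783,.961],[.4421,-.0255,.137]),([.5936,.3238,-.0639,1.184],[.4240,.381,.1998]),([-.4977,.3338,-.1716,1.0636],[.5264,-.1955,.1518])]
rho=[np.sqrt(p[0]**2+p[1]**2-.08**2) for _,p in D];z=[p[2] for _,p in D]
def f(x):
    L1,L2,r0,z0,b=x;e=[]
    for (j,_),r,zz in zip(D,rho,z):
        d=j[1]-j[2]+b; e+=[r0+L1*np.sin(j[1])+L2*np.cos(d)-r, z0+L1*np.cos(j[1])-L2*np.sin(d)-zz]
    return e
o=least_squares(f,[.45,.45,0,-.1,0]);print(o.x,np.abs(o.fun).max())
E
```

```text
[[0.075, 0.0393, 0.0734, 0.0033, 0.0496, 0.001]]
[ 5.19182927e-01  4.11871995e-01  7.85869358e-05 -1.93279173e-01
 -1.44071189e-01] 0.0005859150586243755
```

```bash
python3 - <<'E'
from h import *
p,R,s=cur();RT=tilt(190.9,30)
C=lambda x,z:np.r_[cup(x,.032),z]
p,R=call(p,R,[(C(-.190,.10),RT)])
p,R=call(p,R,[(C(-.188,.032),RT)])
p,R=call(p,R,[(C(-.13,.032),RT)])
p,R=call(p,R,[(C(-.086,.032),RT)])
E
```

```text
[[0.0677, 0.0362, 0.0801, 0.0033, 0.0357, 0.0009]]
[[0.0645, -0.0, 0.1198, 0.0, 0.0, 0.0]]
[[-0.1005, 0.0, 0.058, 0.0, 0.0, 0.0]]
[[-0.0762, -0.0, 0.044, 0.0, 0.0, 0.0]]
```

carry_out([
  [[0.068, 0.036, 0.08, 0.0033, 0.0357, 0.001], [0.068, 0.036, 0.08, 0.0033, 0.0357, 0.001], [0.068, 0.036, 0.08, 0.0033, 0.0357, 0.001], [0.068, 0.036, 0.08, 0.0033, 0.0357, 0.001]],
])

```text
clock: 19.55
tcp_pos: [0.4828, -0.0158, 0.0968]
orientation: [0.254, -0.092, 0.962, 0.027]
wrist_force: [-0.4, 0.2, -0.2]
finger_gap: 0.0195
grip_force: 0.0
```

```bash
python3 - <<'E'
from h import *
p,R,s=cur();RT=tilt(190.9,30);print((p[:2]-O)@Rz(YAW),p[2],R[:,2],RT[:,2],s["joint_pos"],s["clock"])
C=lambda x,z:np.r_[cup(x,.032),z]
p,R=call(p,R,[(C(-.188,.032),RT)])
E
```

```text
[-0.19296147  0.03535807] 0.09676561510904363 [ 0.48478166  0.09827442 -0.86909659] [ 0.49097936  0.09454772 -0.8660254 ] [-0.35574064 -0.04201939 -0.93324973  0.22921162  0.26402004 -0.485483  ] 19.55
[[0.0554, -0.0073, 0.1175, 0.0008, -0.001, -0.0002]]
```

carry_out([
  [[0.02, -0.007, 0.04, 0.0008, -0.001, 0], [0.04, -0.007, 0.08, 0.0008, -0.001, 0], [0.055, -0.007, 0.117, 0.0008, -0.001, 0], [0.055, -0.007, 0.117, 0.0008, -0.001, 0]],
])

```text
clock: 20.05
tcp_pos: [0.4874, -0.0182, 0.0317]
orientation: [0.257, -0.091, 0.962, 0.025]
wrist_force: [-1.7, 0.2, -0.6]
finger_gap: 0.0194
grip_force: 0.0
```

```bash
python3 - <<'E'
from h import *
p,R,s=cur();RT=tilt(190.9,30);print((p[:2]-O)@Rz(YAW),p[2],R[:,2],s["joint_pos"],s["wrist_force"],s["clock"])
C=lambda x,z:np.r_[cup(x,.032),z]
p,R=call(p,R,[(C(-.13,.032),RT)])
E
```

```text
[-0.18891386  0.03213044] 0.03171544377785959 [ 0.48994082  0.09435579 -0.86663428] [-0.35611636  0.11012281 -1.02178692 -0.01826708  0.26224263 -0.48255893] [-1.71060266  0.22031761 -0.55769848] 20.05
[[-0.1024, -0.0, 0.0583, 0.0, -0.0002, -0.0004]]
```

carry_out([
  [[-0.02, 0, 0.0115, 0, 0, 0], [-0.04, 0, 0.023, 0, 0, 0], [-0.06, 0, 0.0345, 0, 0, 0], [-0.08, 0, 0.046, 0, 0, 0], [-0.1, 0, 0.058, 0, 0, 0]],
])

```text
clock: 20.68
tcp_pos: [0.5469, -0.0073, 0.0334]
orientation: [0.259, -0.091, 0.961, 0.024]
wrist_force: [-1.1, -0.4, -0.5]
finger_gap: 0.0197
grip_force: 0.4
```

carry_out([
  [[-0.016, 0, 0.009, 0, 0, 0], [-0.032, 0, 0.0185, 0, 0, 0], [-0.048, 0, 0.0275, 0, 0, 0], [-0.062, 0, 0.036, 0, 0, 0], [-0.07, 0, 0.0405, 0, 0, 0]],
])

```text
clock: 21.3
tcp_pos: [0.5862, 0.0001, 0.0333]
orientation: [0.259, -0.091, 0.961, 0.024]
wrist_force: [-0.9, -0.7, 0.3]
finger_gap: 0.0197
grip_force: 0.4
```

```bash
python3 - <<'E'
from h import *
p,R,s=cur();print((p[:2]-O)@Rz(YAW),p[2],R[:,2],s["joint_pos"],s["wrist_force"],s["clock"])
c=env.read_camera("scene");cv2.imwrite("pics/s7.png",cv2.resize(c["frame"][90:290,180:440],(780,600),interpolation=2))
P=world(c);L=(P[...,:2]-O)@Rz(YAW);Z=P[...,2]
m=((Z>.036)&(Z<.056)&(L[...,0]>-.17)&(L[...,0]<.07)&(abs(L[...,1])<.088)).astype(np.uint8)
N,l,st,_=cv2.connectedComponentsWithStats(m)
for i in range(1,N):
    if st[i,4]>8:
        q=L[l==i];r=cv2.minAreaRect((q*1000).astype(np.float32));print(st[i].tolist(),np.round(r[0]),np.round(r[1]),round(r[2],1),np.median(Z[l==i]).round(3),q.min(0).round(3),q.max(0).round(3))
E
```

```text
[-0.08841207  0.03138959] 0.03329042256289106 [ 0.49294553  0.09368904 -0.86500119] [-0.23792621  0.25748476 -0.81790786  0.00937579  0.2087436  -0.37521294] [-0.91971185 -0.71780499  0.31755101] 21.3
[300, 184, 23, 25, 303] [-22.  34.] [ 57. 103.] 89.6 0.044 [-0.074  0.005] [0.029 0.063]
[321, 195, 13, 16, 115] [ -8. -37.] [61. 29.] 8.8 0.049 [-0.038 -0.055] [ 0.022 -0.021]
```

View pics/s7.png

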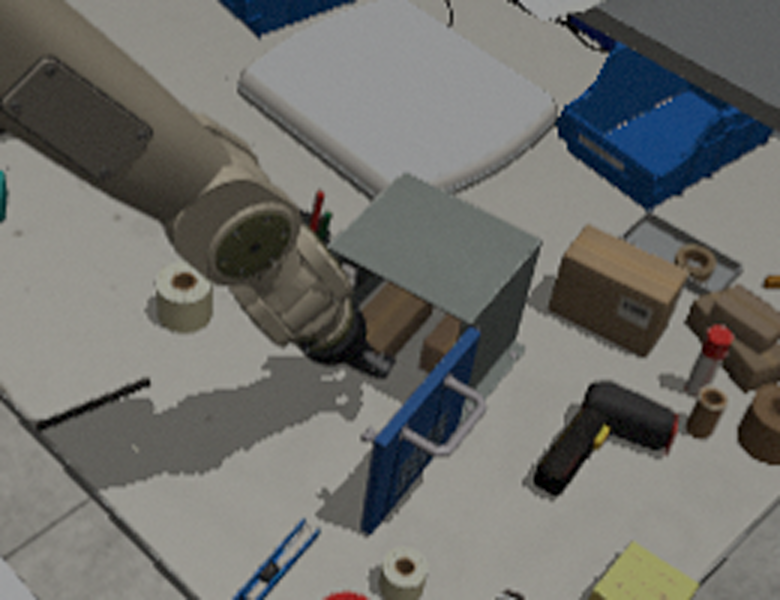

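```bash
python3 - <<'E'
from h import *
RT=tilt(190.9,30);C=lambda x,z:np.r_[cup(x,.032),z]
p0,R0=C(-.0821,.0325),RT
p,R=call(p0,R0,[(C(-.13,.034),RT),(C(-.165,.05),RT),(C(-.18,.09),tilt(190.9,22)),(C(-.18,.14),tilt(190.9,12)),(C(-.18,.19),tilt(190.9,2))])
h,RH=hand(90)
p,R=call(p,R,[(C(-.18,.25),RH),((C(-.18,.25)+h+[0,0,.098])/2,RH),(h+[0,0,.098],RH),(h+[0,0,.098],RH)])
E
```

```text
[[0.0815, -0.0, -0.0505, 0.0, 0.0, 0.0], [0.1261, -0.0, -0.1132, 0.0, 0.0, 0.0], [0.1121, -0.0, -0.1975, 0.0, 0.0222, -0.0], [0.0621, -0.0, -0.2841, 0.0, 0.05, 0.0], [0.0121, -0.0, -0.3707, 0.0, 0.0778, -0.0]]
[[-0.0042, 0.0, -0.1199, -0.0, 0.0056, 0.0], [-0.0002, -0.181, -0.1201, -0.0, 0.0056, 0.0], [0.0038, -0.362, -0.1202, -0.0, 0.0056, 0.0], [0.0038, -0.362, -0.1202, -0.0, 0.0056, 0.0]]
```

carry_out([
  [[-0.005, 0, 0.003, 0, 0, 0], [-0.0104, 0, 0.006, 0, 0, 0], [-0.0104, 0, 0.006, 0, 0, 0]],
])

```text
clock: 21.72
tcp_pos: [0.5918, 0.0011, 0.0334]
orientation: [0.259, -0.091, 0.961, 0.024]
wrist_force: [1.2, -0.1, 1.1]
finger_gap: 0.0194
grip_force: 0.0
```

carry_out([
  [[0.0815, 0, -0.0505, 0, 0, 0], [0.126, 0, -0.113, 0, 0, 0], [0.112, 0, -0.1975, 0, 0.022, 0], [0.062, 0, -0.284, 0, 0.05, 0], [0.012, 0, -0.371, 0, 0.078, 0]],
], jaw=0.5)

```text
clock: 22.35
tcp_pos: [0.4977, -0.018, 0.1626]
orientation: [0.075, -0.093, 0.993, 0.008]
wrist_force: [2.1, 0.1, -0.9]
finger_gap: 0.0424
grip_force: 0.0
```

```bash
python3 - <<'E'
from h import *
p,R,s=cur();print((p[:2]-O)@Rz(YAW),p[2],R[:,2],s["clock"])
C=lambda x,z:np.r_[cup(x,.032),z];h,RH=hand(90)
call(p,R,[(C(-.18,.25),RH),((C(-.18,.25)+h+[0,0,.098])/2,RH),(h+[0,0,.098],RH)])
c=env.read_camera("scene");P=world(c);L=(P[...,:2]-O)@Rz(YAW);Z=P[...,2]
m=((Z>.036)&(Z<.056)&(L[...,0]>-.17)&(L[...,0]<.07)&(abs(L[...,1])<.088)).astype(np.uint8)
N,l,st,_=cv2.connectedComponentsWithStats(m)
for i in range(1,N):
    if st[i,4]>8:
        q=L[l==i];r=cv2.minAreaRect((q*1000).astype(np.float32));print(st[i].tolist(),np.round(r[0]),np.round(r[1]),round(r[2],1),q.min(0).round(3),q.max(0).round(3),Z[l==i].std())
E
```

```text
[-0.17883392  0.03031636] 0.16258715285503833 [ 0.14752054  0.02917283 -0.98862866] 22.35
[[-0.024, 0.0036, -0.1732, 0.0002, 0.024, -0.0007], [-0.0208, -0.1774, -0.1739, 0.0002, 0.024, -0.0007], [-0.0177, -0.3584, -0.1747, 0.0002, 0.024, -0.0007]]
[299, 184, 24, 24, 274] [-20.  34.] [97. 57.] 2.4 [-0.068  0.006] [0.03  0.063] 0.0025473222942929354
[321, 195, 13, 16, 111] [ -9. -37.] [63. 29.] 9.5 [-0.039 -0.055] [ 0.023 -0.022] 0.0031492374049050284
```

carry_out([
  [[-0.024, 0, -0.08, 0, 0.012, 0], [-0.024, 0.003, -0.172, 0, 0.024, 0], [-0.021, -0.11, -0.174, 0, 0.024, -0.0005], [-0.019, -0.23, -0.1745, 0, 0.024, -0.0005], [-0.018, -0.345, -0.1745, 0, 0.024, -0.0005]],
])

```text
clock: 23.02
tcp_pos: [0.5268, -0.19, 0.248]
orientation: [0.002, -0.095, 0.995, 0.001]
wrist_force: [0.3, 0.6, -0.1]
finger_gap: 0.0427
grip_force: 0.0
```

```bash
python3 - <<'E'
from h import *
p,R,s=cur();print(p,R[:,2],s["clock"])
h,RH=hand(90);print(h)
call(p,R,[(h+[0,0,.098],RH)])
p,R=h,RH
for ths in([82,74,66,58,50],[42,34,26,19,13],[9,6,3,0,-1]): p,R=call(p,R,[hand(t) for t in ths])
E
```

```text
[ 0.52677758 -0.19004239  0.24795125] [ 0.00471079  0.00213432 -0.99998663] 23.025
[ 0.52649482 -0.19510541  0.152     ]
[[0.0025, -0.0098, -0.0041, 0.0002, 0.0008, 0.0]]
[[0.0144, 0.0304, 0.0, 0.0, 0.0, 0.0222], [0.0244, 0.0625, 0.0, 0.0, 0.0, 0.0444], [0.0298, 0.0956, 0.0, 0.0, 0.0, 0.0667], [0.0306, 0.1292, 0.0, 0.0, 0.0, 0.0889], [0.0267, 0.1626, 0.0, 0.0, 0.0, 0.1111]]
[[0.0144, 0.0304, 0.0, 0.0, 0.0, 0.0222], [0.0244, 0.0625, 0.0, 0.0, 0.0, 0.0444], [0.0298, 0.0956, 0.0, 0.0, 0.0, 0.0667], [0.0308, 0.125, 0.0, 0.0, 0.0, 0.0861], [0.0287, 0.1501, 0.0, 0.0, 0.0, 0.1028]]
[[0.0077, 0.0149, 0.0, 0.0, 0.0, 0.0111], [0.0128, 0.0265, 0.0, 0.0, 0.0, 0.0194], [0.0173, 0.0383, 0.0, 0.0, 0.0, 0.0278], [0.0212, 0.0503, 0.0, 0.0, 0.0, 0.0361], [0.0223, 0.0543, 0.0, 0.0, 0.0, 0.0389]]
```

carry_out([
  [[0.0025, -0.0095, 0, 0, 0.0008, 0], [0.0025, -0.0095, 0.08, 0, 0.0008, 0], [0.0025, -0.0095, 0.16, 0, 0.0008, 0], [0.0025, -0.0095, 0.192, 0, 0.0008, 0], [0.0025, -0.0095, 0.192, 0, 0.0008, 0]],
])

```text
clock: 23.65
tcp_pos: [0.5255, -0.1921, 0.1512]
orientation: [-0.002, -0.095, 0.995, 0.002]
wrist_force: [-0.2, 0.3, -0.0]
finger_gap: 0.0427
grip_force: 0.0
```

carry_out([
  [[0, 0, 0, 0, 0, 0], [0, 0, 0, 0, 0, 0], [0, 0, 0, 0, 0, 0]],
], jaw=1)

```text
clock: 24.02
tcp_pos: [0.5272, -0.1939, 0.1538]
orientation: [0.001, -0.095, 0.996, -0.0]
wrist_force: [0.5, -1.7, 6.8]
finger_gap: 0.0086
grip_force: 48.9
```

carry_out([
  [[0.0145, 0.0305, 0, 0, 0, 0.022], [0.0245, 0.0625, 0, 0, 0, 0.0445], [0.03, 0.0955, 0, 0, 0, 0.0665], [0.0305, 0.129, 0, 0, 0, 0.089], [0.0265, 0.1625, 0, 0, 0, 0.111]],
])

```text
clock: 24.65
tcp_pos: [0.4999, -0.1163, 0.1538]
orientation: [0.002, 0.254, 0.967, 0.0]
wrist_force: [6.2, -1.7, 0.5]
finger_gap: 0.0084
grip_force: 49.3
```

```bash
python3 - <<'E'
from h import *
p,R,s=cur();print(p,hand(50)[0],s["finger_gap"],s["wrist_force"],s["clock"])
E
```

```text
[ 0.49989818 -0.11632986  0.15382996] [ 0.49800398 -0.11780217  0.152     ] 0.008389945945963425 [ 6.19955017 -1.69214022  0.47468746] 24.65
```

Good tracking. I'll continue and press home.

carry_out([
  [[0.0145, 0.0305, 0, 0, 0, 0.022], [0.0245, 0.0625, 0, 0, 0, 0.0445], [0.03, 0.0955, 0, 0, 0, 0.0665], [0.031, 0.125, 0, 0, 0, 0.086], [0.0285, 0.15, 0, 0, 0, 0.103]],
])

```text
clock: 25.28
tcp_pos: [0.5249, -0.0444, 0.1538]
orientation: [0.002, 0.548, 0.837, 0.0]
wrist_force: [5.4, -6.6, 0.2]
finger_gap: 0.0081
grip_force: 49.2
```

carry_out([
  [[0.0075, 0.015, 0, 0, 0, 0.011], [0.013, 0.0265, 0, 0, 0, 0.0195], [0.0175, 0.0385, 0, 0, 0, 0.028], [0.021, 0.0505, 0, 0, 0, 0.036], [0.022, 0.053, 0, 0, 0, 0.0375]],
])

```text
clock: 25.9
tcp_pos: [0.5423, -0.0263, 0.1538]
orientation: [0.002, 0.642, 0.767, -0.003]
wrist_force: [-5.1, -15.8, 6.9]
finger_gap: 0.008
grip_force: 50.3
```

```bash
python3 - <<'E'
from h import *
p,R,s=cur();print(p,hand(0)[0],np.degrees(np.arctan2(R[1,0],R[0,0])),s["finger_gap"],s["wrist_force"],s["ft_torque"],s["clock"])
E
```

```text
[ 0.54227403 -0.02627374  0.15375692] [ 0.54065327 -0.02536579  0.152     ] 100.18420691994697 0.008018504955987726 [ -5.10624034 -15.7807076    6.90844879] [-2.90021747  0.85627293  0.2872234 ] 25.9
```

carry_out([
  [[0, 0.005, 0, 0, 0, 0], [0, 0.01, 0, 0, 0, 0], [0, 0.01, 0, 0, 0, 0]],
])

```text
clock: 26.28
tcp_pos: [0.5424, -0.0262, 0.1537]
orientation: [-0.001, 0.642, 0.767, -0.006]
wrist_force: [-17.0, -17.0, 16.1]
finger_gap: 0.0082
grip_force: 51.3
```

carry_out([
  [[0, -0.01, 0, 0, 0, 0], [0, -0.01, 0, 0, 0, 0]],
])

```text
clock: 26.52
tcp_pos: [0.5422, -0.0263, 0.1538]
orientation: [0.002, 0.641, 0.767, -0.002]
wrist_force: [-2.3, -13.0, 5.2]
finger_gap: 0.0079
grip_force: 50.3
```

carry_out([
  [[0, 0, 0, 0, 0, 0], [0, 0, 0, 0, 0, 0], [0, 0, 0, 0, 0, 0]],
], jaw=0.5)

```text
clock: 26.9
tcp_pos: [0.5416, -0.0221, 0.1521]
orientation: [-0.001, 0.64, 0.768, 0.0]
wrist_force: [0.4, -0.7, 0.5]
finger_gap: 0.0426
grip_force: 0.0
```

carry_out([
  [[0, 0, -0.04, 0, 0, 0], [0, 0, -0.1, 0, 0, 0], [0, 0, -0.2, 0, 0, 0], [-0.05, -0.1, -0.24, 0, 0, 0], [-0.1, -0.22, -0.24, 0, 0, 0]],
])

```text
clock: 27.52
tcp_pos: [0.4454, -0.0909, 0.274]
orientation: [0.001, 0.64, 0.769, 0.001]
wrist_force: [0.0, -1.0, -0.3]
finger_gap: 0.0429
grip_force: 0.0
```

```bash
python3 - <<'E'
from h import *
p,R,s=cur();print(p,s["wrist_force"],s["clock"])
c=env.read_camera("wrist");cv2.imwrite("pics/w8.png",c["frame"]);P=world(c,s)
c2=env.read_camera("scene");cv2.imwrite("pics/s8.png",cv2.resize(c2["frame"][90:290,180:440],(780,600),interpolation=2))
for c,P in((c,P),(c2,world(c2)),):
    f=c["frame"].astype(int);blue=(f[...,0]>1.5*f[...,2])&(f[...,0]>f[...,1]+12);X,Z=P[...,0],P[...,2]
    m=cv2.morphologyEx((blue&(Z>.158)&(Z<.175)&(X>.4)&(X<.7)).astype(np.uint8),cv2.MORPH_OPEN,np.ones((2,2)))>0
    q=P[m]
    if len(q)>20: r=cv2.minAreaRect((q[:,:2]*1000).astype(np.float32));print(m.sum(),np.round(r[0]),np.round(r[1]),round(r[2],1),((q[:,:2]-O)@Rz(YAW)).min(0),((q[:,:2]-O)@Rz(YAW)).max(0))
E
```

```text
[ 0.4453843  -0.09087522  0.27402518] [ 0.01704645 -0.99807383 -0.25360428] 27.525
4415 [674. -66.] [123. 289.] 18.0 [nan nan] [nan nan]
155 [652. -59.] [122. 100.] 13.4 [nan nan] [nan nan]
```

View pics/s8.png

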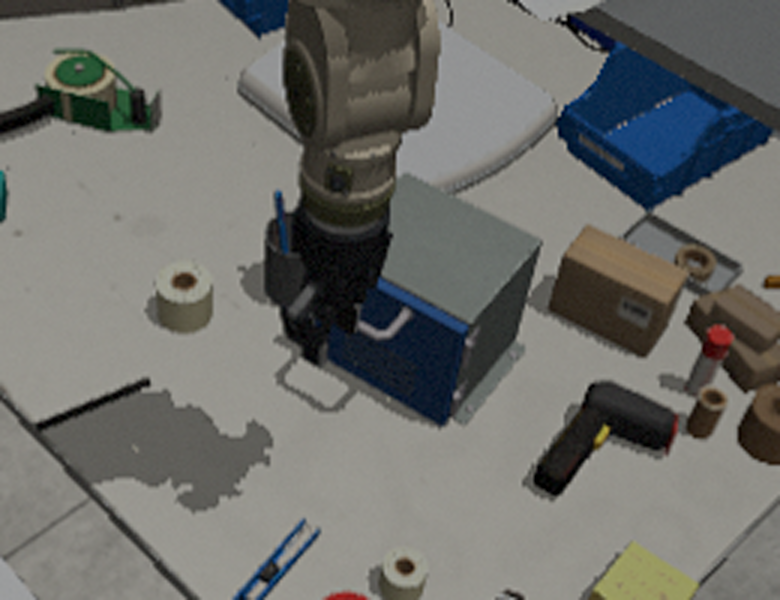

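The door looks closed and flush, with the roll standing apart at (183,295). I'll check the door angle numerically, then hand in.

```bash
python3 - <<'E'
from h import *
s=env.get_state();c=env.read_camera("wrist");P=world(c,s)
f=c["frame"].astype(int);blue=(f[...,0]>1.5*f[...,2])&(f[...,0]>f[...,1]+12);L=(P[...,:2]-O)@Rz(YAW);Z=P[...,2]
m=np.isfinite(Z)&blue&(Z>.158)&(Z<.175)&(abs(L[...,0]+.085)<.06)&(abs(L[...,1])<.11)
q=L[m];a=np.polyfit(q[:,1],q[:,0],1);print(m.sum(),q.mean(0),"angle rad",a[0],q.min(0),q.max(0))
m=np.isfinite(Z)&blue&(Z>.02)&(Z<.14)&(abs(L[...,0]+.085)<.04)&(abs(L[...,1])<.11)
q=L[m];print(m.sum());
if m.sum()>50: print(np.polyfit(q[:,1],q[:,0],1),np.ptp(q[:,1]))
for n,r in(("label_roll",0),("pot",0)):
    env.read_camera("scene");print(n,[(np.round(d["position"],3).tolist(),round(d["score"],2)) for d in env.find_in("scene",n)])
E
```

```text
4562 [-0.08758894  0.0094443 ] angle rad 0.001275652862209283 [-0.09374528 -0.08879276] [-0.07457109  0.08869803]
5612
[ 0.00193525 -0.09197197] 0.1748483678479269
label_roll [([0.331, -0.242, 0.056], 0.88), ([0.493, 0.185, 0.045], 0.78), ([0.429, -0.228, 0.038], 0.66)]
pot [([0.6, 0.14, 0.072], 0.87), ([0.592, -0.064, 0.094], 0.37)]
```

Door angle is about 0.002 rad, with its face at x -92 mm: fully shut.

```bash
python3 -c "
from h import *
print(env.hand_in())"
```

```text
the job is handed in; nothing more can be done
None
```

The job is handed in after about 28 s on the robot clock: the roll stands upright clear of the door, the parcel lies flat inside beside the stored carton, and the door measures shut (about 0.002 rad).

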